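# Index the coverslip carousel and load it

### The job

Work the hand lever of the ratchet carousel, one tooth a stroke, until its one empty pocket stands at the pointer on the robot's side, and let the lever go back to rest. Then set the loose coverslip box down in that pocket (do not drop it), flat on the pocket's floor. Turn the carousel only with its lever, not by pushing on the disc, and leave the cap, dish and forceps where they lie.

Things in the scene. Friction and masses are not known exactly. Their poses are not given: they have to be found in the camera images.
- index_base: fixed grey foot of the carousel; origin on the carousel's vertical axis, on the work surface; its -x axis points along the arm that carries the pointer (yaw within 0.15 rad of the world's). A spring pawl on a bracket (39 mm high, out to 160 mm from the axis, 44 degrees counter-clockwise from its +x) keeps the disc from turning back.
- pointer (a point): where a pocket's centre stands when at the pointer: 34 mm above the work surface (disc top), 85 mm from the axis. The pointer itself is a small dark steel diamond on a 44 mm high post, 140 mm from the axis on the robot's side.
- carousel: turning aluminium disc, top 34 mm above the work surface, 12 saw teeth (124 mm radius); origin on its axis at the work surface. Six round pockets, 60 degrees apart, 85 mm from the axis, each a thin ring 46 mm inside, rim 38 mm above the work surface. Five hold 25 mm high coverslip boxes, held fast. Ratchets counter-clockwise from above; stiff (0.8 N m), stays where it is put.
- empty_pocket (a point): centre of the empty pocket's floor, at the disc's top; turns with the disc. At the start 46 to 115 degrees short of the pointer, left or far left: two to four full strokes. Each full stroke leaves the disc at the next tooth, 30 degrees (44 mm at the pockets) on; the first stroke may move it less. One of these places is at the pointer within 3 mm.
- lever (a joint): lever angle about the carousel's axis, rad: 0 at rest, 0.65 at its far stop, counter-clockwise from above (the knob, on the right, moves away from the robot). A full stroke goes to 0.63 or more and back to 0.05 or less, where it takes the next tooth. A spring returns it when let go; the knob needs up to about 10 N.
- lever_knob (a point): middle of the lever's upright black round knob, 18 mm in diameter, 213 mm from the carousel's axis; this point is 55 mm above the work surface, the knob's top 75 mm, the flat lever bar below it 20 mm. The drive pawl on the bar, 39 mm high, ends 63 mm inward of the knob's axis.
- box_mid (a point): centre (half-way up) of the loose clear coverslip box, 28 x 28 mm and 25 mm high, 40 g, standing upright on the work surface at the left; its x and y axes are square to its sides.
- coverslip_box: the same loose box; origin at the centre of its underside.
- cap_a: bystander: white screw cap, 61 mm wide, 16 mm high, lying front left; origin at its underside.
- tape_dish: bystander: clear petri dish with a tape ring, 69 mm wide, 13 mm high, lying front right; origin at its underside.
- forceps: bystander: steel forceps, 126 mm long, lying behind the carousel; origin at its underside.

How it is judged (in metres and radians):
On the way, in this order (a step that is already met when the one before it is completed fails the run):
1. the lever is swung to its far stop (value of joint lever above 0.6 rad).
2. the empty pocket stands at the pointer (within 8 mm) and the lever is back at rest (horizontal distance between empty_pocket and pointer below 0.008 m and value of joint lever below 0.08 rad and velocity of joint lever below 0.1 rad/s), for 0.2 s.
3. the box is lowered into the pocket, to within 5 mm of its floor, while still held (horizontal distance between box_mid and empty_pocket below 0.009 m and z of box_mid in the frame of empty_pocket below 0.0175 m and contact force between the fingers and coverslip_box above 0.3 N).
At the end, for the whole second after the job is handed in: The empty pocket is within 8 mm of its place at the pointer, the lever is back at rest (below 0.08 rad), and the loose box stands upright (within 0.08 rad), still, flat on that pocket's floor inside its rim (centre within 9 mm of the pocket's, within 2 mm in height) (horizontal distance between empty_pocket and pointer below 0.008 m and value of joint lever below 0.08 rad and horizontal distance between box_mid and empty_pocket below 0.009 m and z of box_mid in the frame of empty_pocket between 0.0105 and 0.0145 m and angle between coverslip_box's own z axis and vertical below 0.08 rad and linear speed of coverslip_box below 0.02 m/s); the robot touches nothing.
It fails at once if the disc is pushed by the fingers (more than 6 N) (contact force between the fingers and carousel above 6 N).
It fails at once if the screw cap is moved more than 3 cm (distance of cap_a from where it was at the start of the episode above 0.03 m).
It fails at once if the dish with the tape ring is moved more than 3 cm (distance of tape_dish from where it was at the start of the episode above 0.03 m).
It fails at once if the forceps is moved more than 3 cm (distance of forceps from where it was at the start of the episode above 0.03 m).
It also fails if it takes over 72 s, if anything falls off the work surface, if the arm or the gripper's body presses on something with over 40 N, if the wrist force passes 120 N, or if a joint passes its speed limit or range.

### The arm

A 6-joint arm with a two-finger parallel gripper is mounted at the origin on a cart in front of the work surface, level with it; the furniture and walls round the work are solid. World frame = base frame: x ahead of the robot, y to its left, z up, the work surface at z = 0. Lengths are in mm, angles in rad, forces in N, time in s.
With the tool pointing down it reaches from about 275 to 1000 mm from the base axis. Payload 8.4 kg.
Tool frame: the origin (TCP) lies between the finger pads; the fingertips stand 11 mm ahead of it and the grasp point (between the pads) lies 8 mm behind it; z points along the fingers, y is the direction in which the jaws open and shut (so a half turn about z gives the same grasp; the last joint's range is limited). The gripper opens to 85 mm and grips with 20 to 120 N. Pads are 22 mm wide; open, the fingers measure 114 mm over their backs; the gripper's body (76 mm by 85 mm) begins 54 mm behind the grasp point. The pads swing forward as they close: fully open they stand 13 mm farther back than shut.
Start: joints at [1.291, 0.353, 1.633, -0, 1.155, -0.002], TCP at [171.399, 601.041, 242.281] pointing down, gripper open.
Joint ranges: [-2.63, 2.63], [-0.92, 2.1], [0.06, 2.66], [-1.3, 4.44], [0, 2.69], [-3.02, 3.02]. Speed limits (rad/s): [2.22, 2.22, 2.79, 3.14, 3.14, 3.14].

### API

Orientations are given as [roll, pitch, yaw] about the fixed x, y, z axes, in that order (R = Rz(yaw) Ry(pitch) Rx(roll)).
In Python, from rig import r, eyes gives the robot as it stands. The module is installed in compiled form; this text tells all that it offers.
- The arm moves only by the tool servo_tool, never from a script. Its argument "rows" is a list of rows, each a list of 3 entries, a list of its own where there are three numbers: the shift along the world's x, y, z in cm, then the turn about the world's z in rad, then the finger opening in cm, from 0 to 8.54. A call has 1 to 5 rows; each row shifts and turns the commanded pose from where the row before left it; what a row does not reach is not made up. A row lasts 1/12 s, in which the tool goes at most 41.7 mm and 7.16 degrees, less where a joint would pass 70% of its speed; a pose out of reach is approached as far as the arm can. A call is refused whole if a number of a shift passes 4.17 or a number of a turn 0.125, either way. A call with a gripper value outside its range is refused whole. The fingers move at their own pace and stop on an object; "squeeze" is the grip in N (left out, the last holds). Time passes only in rows, so rows that do not move let the fingers close. It gives the time, the measured TCP pose, the force and the opening at its end, in the units of the state.
- r.sense(): the state, without advancing time (a new reading comes with each control period).
- eyes.grab_frame(name): name is "scene" or "top"; returns a dict with "frame" (384x512x3 uint8, red, green, blue), "depth" (384x512 float32, mm along the optical axis (not along the pixel's ray), 0 where there is no reading), "vertical_fov" (degrees; the focal length in pixels is half the picture's height over the tangent of half this angle, whatever the lens; pixels are square), "cx", "cy" (the principal point, pixels), "camera_from_world" (4x4, takes a point from world to camera coordinates). Camera axes: x right, y down, z forward; pixel columns grow to the right and rows downward; lengths in mm; the calibration is good to about 2 mm. A picture is of the moment at which its call begins.
- r.sign_off(): hands the job in, once; it reports no verdict.
The state is a dict: "clock": time; "qpos": joint angles; "qvel": joint speeds; "joint_efforts": joint torques, N m; "eef_pos": TCP position; "tcp_rot": TCP orientation; "contact_force": force on the tool from outside, world axes, zero at the start; "wrist_torque": the same for the moment, N m; "opening": opening from 0.0 (shut) to 1.0 (fully open).
Only numpy, scipy, OpenCV 4.12 (cv2) and the standard library are available. Lean on these libraries where they do the work, as an engineer would, in place of code of your own. Each camera call takes 0.05 s, during which the arm holds its last target.

## Working session

There is one attempt and no reset: what is moved stays moved. The work goes in short steps, Python scripts to look and compute and a tool call to move; the robot and the scene stay as the last step left them, time stands still between calls to the robot, and variables do not carry over. Pictures are saved under pics/ and viewed, and the job is handed in when it is done.

Besides the shell and the picture viewer there is one more tool, called after "Emit:" as name(argument=value, ...) on one line, values as JSON. servo_tool: Moves the arm, as the interface text tells. Its arguments: {"type":"object","properties":{"rows":{"type":"array"},"squeeze":{"type":"number"}},"required":["rows"]}

```bash
mkdir -p pics; cat > h.py <<'E'
import numpy as np,cv2
from rig import r,eyes
def grab(n,tag):
    f=eyes.grab_frame(n); np.savez('pics/'+tag+'.npz',**{k:np.array(v) for k,v in f.items()})
    cv2.imwrite('pics/'+tag+'.png',f['frame'][:,:,::-1]); return f
def load(tag): return dict(np.load('pics/'+tag+'.npz'))
def K(f): 
    fl=192/np.tan(np.radians(float(f['vertical_fov']))/2); return fl,float(f['cx']),float(f['cy'])
def ray(f,u,v):
    fl,cx,cy=K(f);T=f['camera_from_world'];d=T[:3,:3].T@np.array([(u-cx)/fl,(v-cy)/fl,1]);o=-T[:3,:3].T@T[:3,3];return o,d
def atz(f,u,v,z):
    o,d=ray(f,u,v);return o+d*(z-o[2])/d[2]
def dep(f,u,v):
    o,d=ray(f,u,v);return o+d*float(f['depth'][int(round(v)),int(round(u))])
def proj(f,p):
    fl,cx,cy=K(f);c=f['camera_from_world']@np.append(p,1);return c[0]/c[2]*fl+cx,c[1]/c[2]*fl+cy
def tri(f1,p1,f2,p2):
    o1,d1=ray(f1,*p1);o2,d2=ray(f2,*p2);A=np.stack([d1,-d2],1);s=np.linalg.lstsq(A,o2-o1,rcond=None)[0]
    a=o1+d1*s[0];b=o2+d2*s[1];return (a+b)/2,np.linalg.norm(a-b)
def crop(f,u0,u1,v0,v1,k,name):
    im=f['frame'][v0:v1,u0:u1,::-1];cv2.imwrite('pics/'+name+'.png',cv2.resize(im,None,fx=k,fy=k,interpolation=cv2.INTER_CUBIC))
E
python3 - <<'E'
from h import *
for n in ('scene','top'):
    f=grab(n,n+'0');T=f['camera_from_world'];print(n,f['vertical_fov'],-T[:3,:3].T@T[:3,3],T[:3,:3].round(2).tolist(),f['cx'],f['cy'])
print(r.sense())
E
```

```text
scene 46.747490278712135 [  28.91043384 -595.58149008  428.13818371] [[0.73, -0.68, 0.02], [-0.28, -0.32, -0.9], [0.62, 0.65, -0.43]] 250.25854091298598 196.66197864889787
top 52.97021350010888 [403.08566167 -33.94136347 899.68822519] [[-0.01, -1.0, -0.04], [-0.98, 0.02, -0.18], [0.18, 0.03, -0.98]] 258.9062803189704 192.90796101527653
{'clock': 0.1, 'qpos': array([ 1.29058639e+00,  3.53611889e-01,  1.63402383e+00,  7.84722235e-06,
        1.15519329e+00, -2.40119859e-03]), 'qvel': array([-1.56518628e-04, -2.52720903e-03, -1.46632254e-03,  5.81607942e-05,
        6.98875765e-04,  5.88659439e-04]), 'joint_efforts': array([-4.00758408e-04, -6.06356335e+01, -3.42817032e+01,  4.75064792e-05,
        4.03513768e-03,  2.77242054e-05]), 'eef_pos': array([171.29562492, 600.66022924, 241.63150881]), 'tcp_rot': array([-3.14035632e+00, -1.01439858e-05,  2.86378074e+00]), 'contact_force': array([-0.3448904 , -0.15290774,  0.02620048]), 'wrist_torque': array([-0.00291026, -0.03126463,  0.03183464]), 'opening': 0.9994608498949986}
```

```bash
ls pics
```

```text
scene0.npz
scene0.png
top0.npz
top0.png
```

View pics/scene0.png

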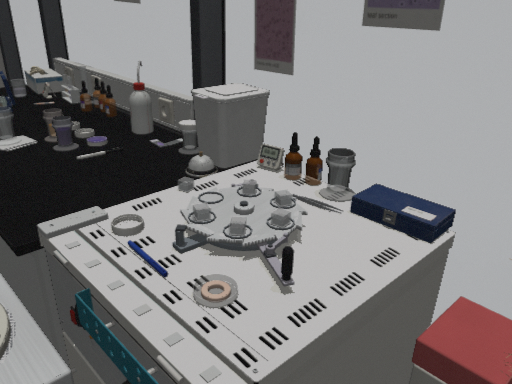

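View pics/top0.png

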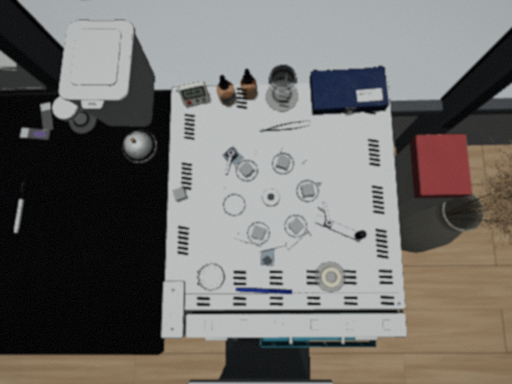

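```bash
python3 - <<'E'
from h import *
t=load('top0');s=load('scene0')
crop(t,160,400,120,300,3,'tc0'); crop(s,160,320,160,300,5,'sc0')
crop(t,165,195,180,210,16,'tbox');crop(s,165,215,165,205,16,'sbox')
E
```

```text
(no output)
```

View pics/tc0.png

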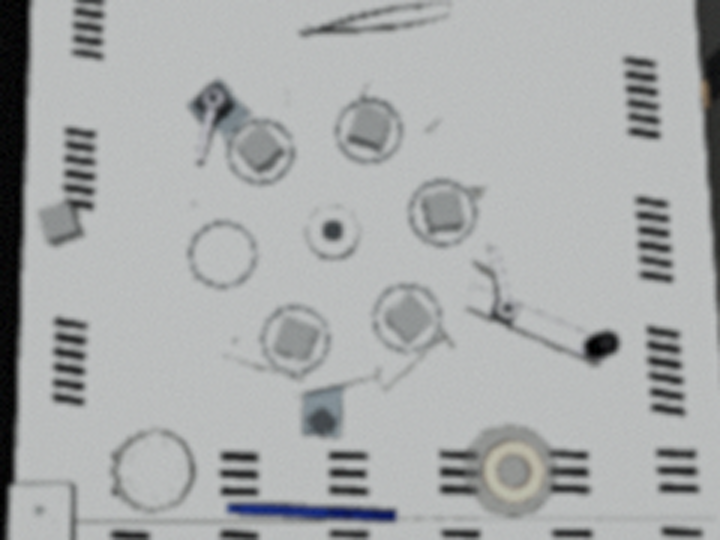

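View pics/sc0.png

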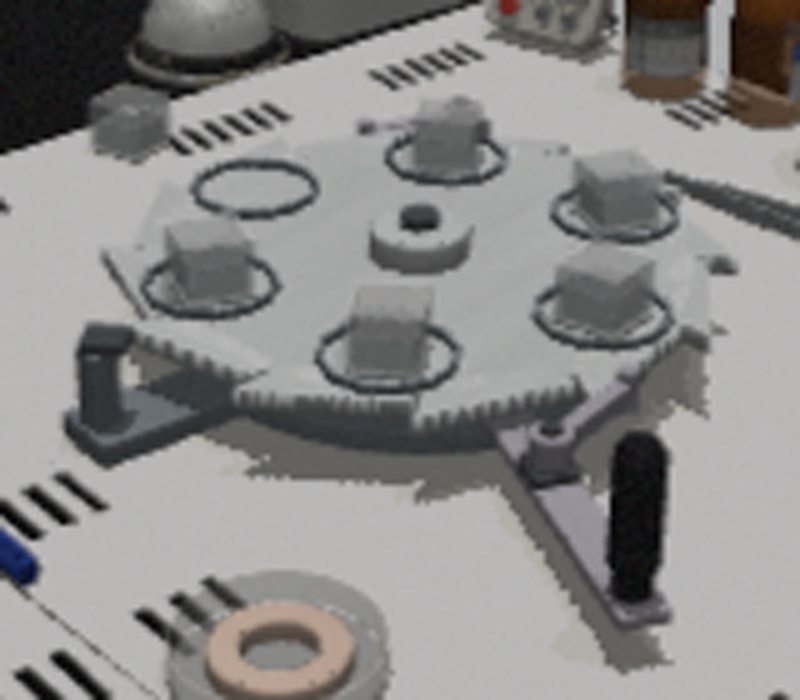

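View pics/tbox.png

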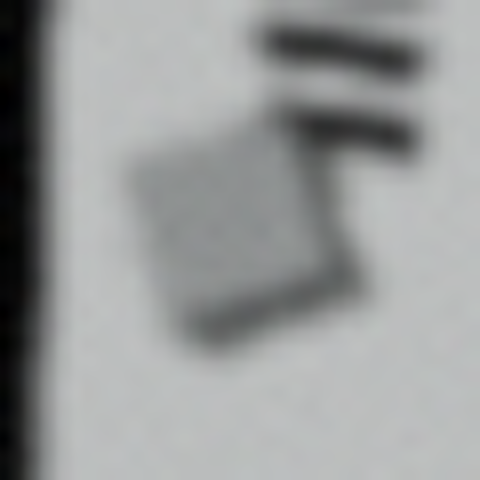

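View pics/sbox.png

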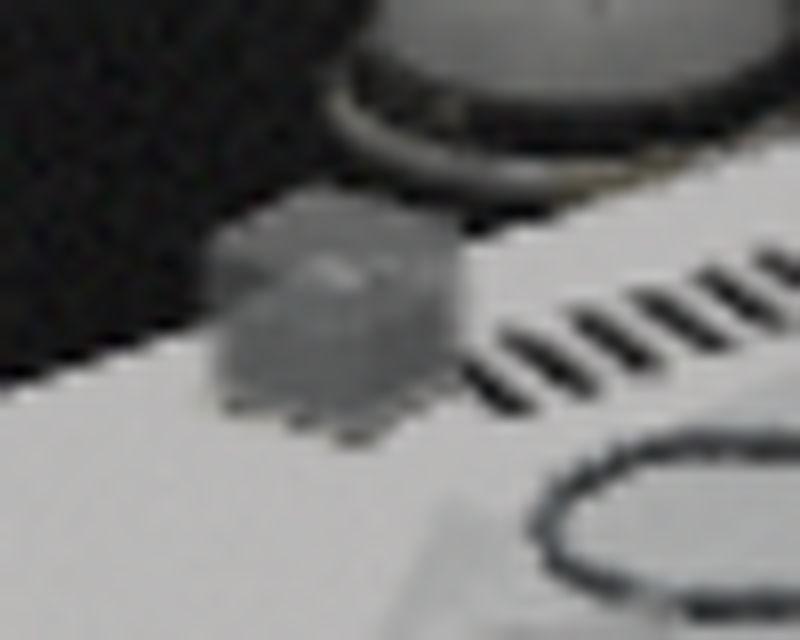

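```bash
python3 - <<'E'
from h import *
t=load('top0');s=load('scene0')
T=lambda x,y:(160+(x+.5)/3-.5,120+(y+.5)/3-.5)
S=lambda x,y:(160+(x+.5)/5-.5,160+(y+.5)/5-.5)
pts={'hub':((333,230),(420,214)),'knobtop':((608,340),(641,440)),'empty':((223,254),(255,188)),'post':((321,421),(108,333))}
for k,(a,b) in pts.items():
    p,e=tri(t,T(*a),s,S(*b));print(k,p.round(1),round(e,1),dep(t,*T(*a)).round(1),dep(s,*S(*b)).round(1))
for q in ((223,254),(296,340),(407,318),(442,212),(369,130),(261,151)): print('ring',atz(t,*T(*q),38).round(1))
B=lambda x,y:(165+(x+.5)/16-.5,180+(y+.5)/16-.5)
C=lambda x,y:(165+(x+.5)/16-.5,165+(y+.5)/16-.5)
for q in ((128,160),(272,112),(325,270),(180,325),(280,95),(365,290),(205,350)): print(q,atz(t,*B(*q),25)[:2].round(1),atz(t,*B(*q),0)[:2].round(1),dep(t,*B(*q)).round(1))
print('sc')
for q in ((330,185),(465,235),(205,255),(340,270)): print(atz(s,*C(*q),25)[:2].round(1),dep(s,*C(*q)).round(1))
for q in ((360,440),(225,395),(455,365)): print(atz(s,*C(*q),0)[:2].round(1),dep(s,*C(*q)).round(1))
# depth crop
d=np.array([[dep(t,u,v) for u in range(168,192)] for v in range(184,206)])
print(d[:,:,2].round(0).astype(int))
E
```

```text
hub [550.7 -31.1  51.8] 0.2 [551.2 -31.2  49.1] [549.9 -31.8  52.3]
knobtop [ 464.7 -223.7   75.3] 0.8 [ 465.2 -224.5   73. ] [ 462.8 -224.8   76.5]
empty [536.   52.4  37.4] 0.3 [536.8  52.8  32.6] [540.1  57.9  34.1]
post [411.4 -20.7  46.2] 1.2 [410.9 -20.3  42.1] [413.6 -18.5  44.5]
ring [536.   52.2  38. ]
ring [470.5  -2.4  38. ]
ring [485.9 -85.2  38. ]
ring [ 565.7 -113.7   38. ]
ring [630.6 -59.9  38. ]
ring [615.5  23.2  38. ]
(128, 160) [575.  197.4] [579.9 204. ] [575.3 197.8  23.4]
(272, 112) [581.8 176.4] [586.9 182.5] [581.8 176.5  25. ]
(325, 270) [558.2 168. ] [562.7 173.8] [559.4 169.6  18.5]
(180, 325) [550.5 189. ] [554.7 195.4] [552.6 192.3  12.2]
(280, 95) [584.3 175.3] [589.5 181.3] [590.  182.   -2.7]
(365, 290) [555.2 162.1] [559.6 167.7] [559.9 168.2  -2.2]
(205, 350) [546.7 185.3] [550.8 191.5] [551.  191.8  -1.1]
sc
[578.7 201.6] [575.9 197.5  27. ]
[582.5 173.9] [652.2 270.8 -25.8]
[550.1 192. ] [616.  291.5 -25.9]
[561.5 175.2] [562.3 176.3  24.4]
[560.9 171.2] [560.2 170.2   0.6]
[555.3 196.6] [550.  188.7   4.3]
[586.8 183.5] [580.3 174.5   5. ]
[[ -1 
[... 1516 characters left out ...]
 2   2  -3  -2  -2  23  22  24  19  16  10   9   3   3   0  -4  -1
   -2  -3   0   1  -1  -3]
 [ -6   1   0  -1  -1  -3  -1  15  12   9   5   4  -2  -1   0  -1  -1  -2
    0  -3   0  -1   1  -1]
 [  0   1   0   0  -2  -1  -2  -2  -4  -1  -1  -1   0   0  -3   2   1   0
    0   2   0  -2  -2  -4]
 [ -1  -5   0  -1   1  -1   0   0  -1  -5  -1   0  -2   2  -3  -2  -2  -1
    0  -2  -3  -1   0  -2]
 [ -1  -1   0  -5  -3   0  -2  -3  -3   0  -1  -4  -2  -1  -2  -3  -1  -6
    2  -1   1   1  -3  -1]
 [ -5  -1  -3  -3  -2  -1  -2  -2  -3  -3  -3  -2  -2  -4  -1  -1   0  -1
   -1  -4   1  -4  -3  -5]
 [ -3   1   0  -1  -1  -2  -1  -2  -4  -2   1  -4  -1  -2  -2   0   0   0
    0  -2   0  -2  -2  -2]]
```

Emit:
servo_tool(rows=[[[1.33,-3.75,0],-0.1,4],[[1.33,-3.75,0],-0.1,4],[[1.33,-3.75,0],-0.1,4],[[1.33,-3.75,0],-0.1,4],[[1.33,-3.75,0],-0.1,4]])

```text
clock: 0.52
eef_pos: [237.9, 411.6, 241.8]
tcp_rot: [-3.141, 0.0, 2.359]
contact_force: [0.8, 0.9, 0.1]
opening: 0.469
```

Emit:
servo_tool(rows=[[[1.33,-3.75,0],-0.1,4],[[1.33,-3.75,0],-0.1,4],[[1.33,-3.75,0],-0.1,4],[[1.33,-3.75,0],-0.1,4],[[1.33,-3.75,0],-0.1,4]])

```text
clock: 0.93
eef_pos: [304.3, 224.2, 242.2]
tcp_rot: [3.142, 0.0, 1.859]
contact_force: [1.3, 0.1, -0.5]
opening: 0.47
```

Emit:
servo_tool(rows=[[[1.33,-3.75,0],-0.1,4],[[1.33,-3.75,0],-0.1,4],[[1.33,-3.75,0],-0.1,4],[[1.33,-3.75,0],-0.09,4],[[1.33,-3.75,0],0,4]])

```text
clock: 1.35
eef_pos: [370.9, 36.6, 242.4]
tcp_rot: [3.141, -0.0, 1.468]
contact_force: [1.7, 1.3, 0.0]
opening: 0.47
```

Emit:
servo_tool(rows=[[[1.33,-3.75,0],0,4],[[1.33,-3.75,0],0,4],[[1.33,-3.75,0],0,4],[[1.33,-3.75,0],0,4],[[1.33,-3.75,0],0,4]])

```text
clock: 1.77
eef_pos: [437.4, -151.1, 242.2]
tcp_rot: [-3.141, -0.0, 1.473]
contact_force: [0.5, 0.9, 0.5]
opening: 0.47
```

Emit:
servo_tool(rows=[[[1.35,-3.67,-2],0,4],[[1.35,-3.67,-2],0,4],[[0,0,-3],0,4],[[0,0,-3],0,4],[[0,0,-2],0,4]])

```text
clock: 2.18
eef_pos: [461.7, -218.8, 121.6]
tcp_rot: [-3.139, -0.001, 1.472]
contact_force: [0.3, 0.4, -0.4]
opening: 0.465
```

```bash
python3 - <<'E'
from h import *
s=grab('scene','s1');t=grab('top','t1')
crop(s,200,340,180,300,5,'s1c');crop(t,300,400,180,280,6,'t1c')
E
```

```text
(no output)
```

View pics/s1c.png

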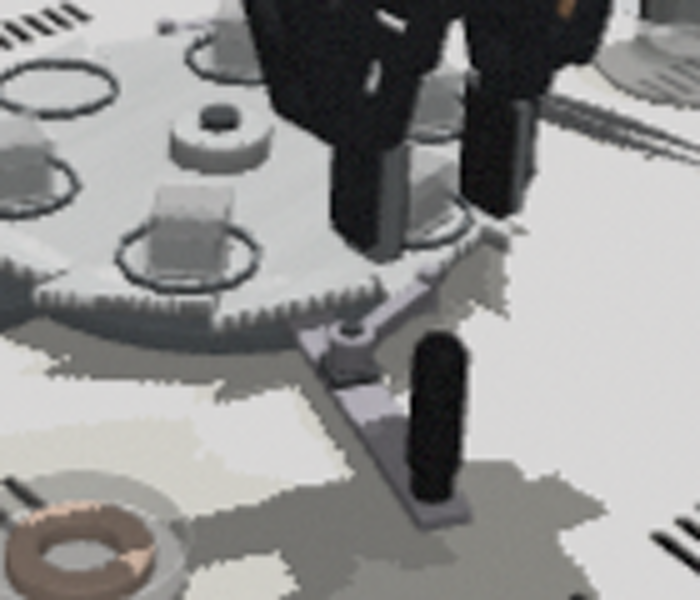

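View pics/t1c.png

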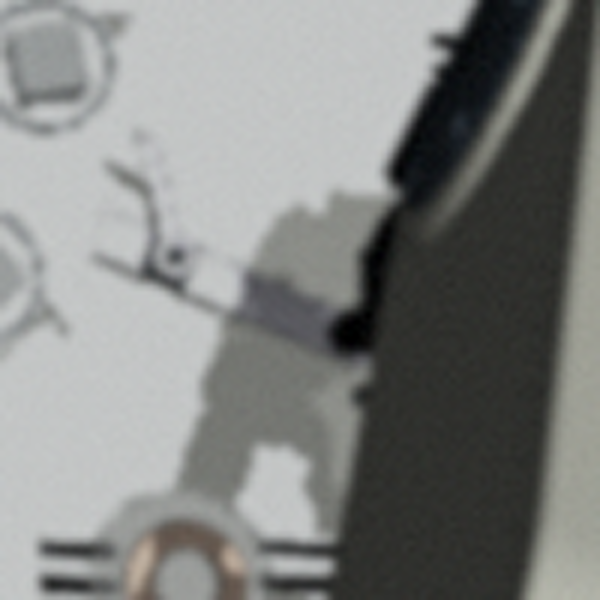

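```bash
python3 - <<'E'
from h import *
s=load('s1');print(r.sense()['eef_pos'],r.sense()['opening'])
p=r.sense()['eef_pos'];yaw=r.sense()['tcp_rot'][2];y=np.array([np.sin(yaw),-np.cos(yaw),0])
for z in (-11,-5,0):
  for sg in(1,-1):
    u,v=proj(s,p+y*sg*20+[0,0,z]);print(z,sg,(u-200)*5,(v-180)*5)
print([( (a-200)*5,(b-180)*5) for a,b in [proj(s,np.array([463.9,-225.6,75]))]])
E
```

```text
[ 460.46279451 -217.65511358  121.04545395] 0.46791624024367984
-11 1 472.19784963306324 214.5483299202239
-11 -1 370.0910048103438 253.31715556327453
-5 1 473.44849748606407 196.84122863045985
-5 -1 370.9750034806393 235.14758454144015
0 1 474.4981472732667 181.97992690097948
0 -1 371.7171144811462 219.89435059111415
[(np.float64(443.2061858861644), np.float64(342.15944342296825))]
```

Emit:
servo_tool(rows=[[[0.38,-0.73,0],0,4],[[0,0,-1.5],0,4],[[0,0,-2],0,4],[[0,0,-2],0,4],[[0,0,-1.8],0,4]])

```text
clock: 2.7
eef_pos: [468.8, -227.0, 52.6]
tcp_rot: [3.138, 0.001, 1.474]
contact_force: [0.0, -0.3, 0.5]
opening: 0.47
```

Emit:
servo_tool(rows=[[[0,0,0],0,3],[[0,0,0],0,3]])

```text
clock: 2.87
eef_pos: [467.7, -226.3, 52.4]
tcp_rot: [3.141, 0.0, 1.474]
contact_force: [0.0, -0.1, 0.6]
opening: 0.351
```

```bash
python3 - <<'E'
from h import *
print(r.sense()['eef_pos'])
s=grab('scene','s2')
crop(s,200,340,180,300,5,'s2c')
c=np.array([550.7,-31.1]);k=np.array([463.9,-225.6])-c
for a in np.arange(0,0.71,0.1):
    print(round(a,2),(c+np.array([[np.cos(a),-np.sin(a)],[np.sin(a),np.cos(a)]])@k).round(1))
E
```

```text
[ 467.65324932 -226.34579228   52.3735875 ]
0.0 [ 463.9 -225.6]
0.1 [ 483.8 -233.3]
0.2 [ 504.3 -239. ]
0.3 [ 525.3 -242.6]
0.4 [ 546.5 -244. ]
0.5 [ 567.8 -243.4]
0.6 [ 588.9 -240.6]
0.7 [ 609.6 -235.8]
```

View pics/s2c.png

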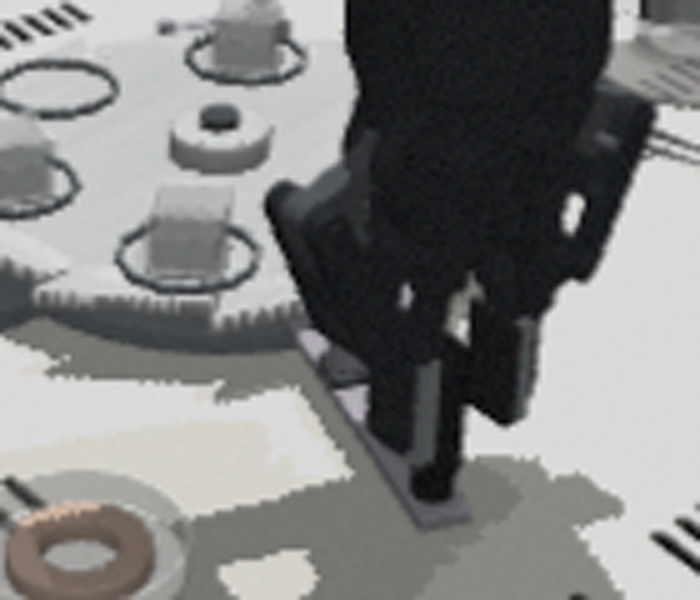

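Emit:
servo_tool(rows=[[[1.1,-0.4,0],0,3],[[1.1,-0.4,0],0,3],[[1.0,-0.3,0],0,3],[[1.0,-0.25,0],0,3],[[1.0,-0.2,0],0,3]])

```text
clock: 3.33
eef_pos: [519.5, -242.3, 53.0]
tcp_rot: [3.141, 0.001, 1.474]
contact_force: [-5.0, -2.7, 1.1]
opening: 0.351
```

Emit:
servo_tool(rows=[[[1.1,-0.1,0],0,3],[[1.1,-0.1,0],0,3],[[1.1,-0.05,0],0,3],[[1.0,0,0],0,3],[[1.0,0,0],0,3]])

```text
clock: 3.75
eef_pos: [571.2, -244.8, 52.7]
tcp_rot: [-3.139, 0.001, 1.475]
contact_force: [-9.2, -4.4, 2.4]
opening: 0.354
```

Emit:
servo_tool(rows=[[[1.0,0.1,0],0,3],[[1.0,0.2,0],0,3],[[1.0,0.25,0],0,3],[[0.5,0.1,0],0,3]])

```text
clock: 4.08
eef_pos: [606.8, -238.0, 52.6]
tcp_rot: [-3.14, 0.001, 1.475]
contact_force: [-10.9, -6.7, 1.0]
opening: 0.352
```

Emit:
servo_tool(rows=[[[0.4,0.1,0],0,3],[[0.3,0.05,0],0,3]])

```text
clock: 4.25
eef_pos: [609.6, -237.1, 52.2]
tcp_rot: [-3.132, 0.002, 1.476]
contact_force: [-26.5, -12.9, 12.6]
opening: 0.355
```

```bash
python3 - <<'E'
from h import *
print(r.sense()['eef_pos'],r.sense()['contact_force'])
s=grab('scene','s3');t=grab('top','t3')
crop(s,160,340,140,260,4,'s3c');crop(t,210,340,130,260,5,'t3c')
E
```

```text
[ 609.62120423 -237.12265087   52.23554914] [-26.54517495 -12.94330152  12.63279768]
```

View pics/s3c.png

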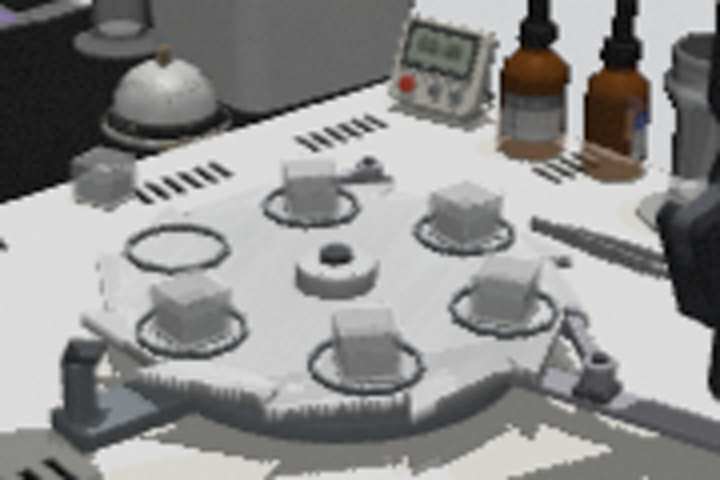

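View pics/t3c.png

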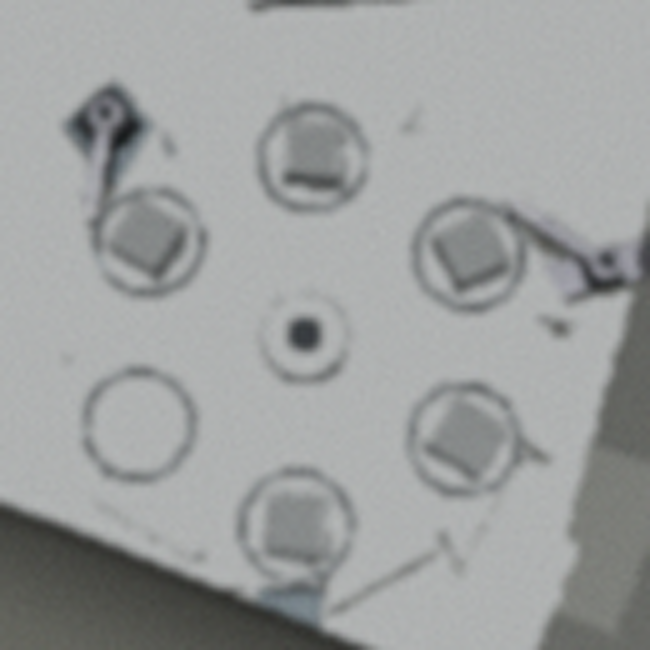

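Emit:
servo_tool(rows=[[[-1.4,-0.25,0],0,3],[[-1.4,-0.3,0],0,3],[[-1.4,-0.2,0],0,3],[[-1.4,-0.1,0],0,3],[[-1.4,0.0,0],0,3]])

```text
clock: 4.77
eef_pos: [544.4, -245.0, 53.2]
tcp_rot: [3.139, 0.001, 1.474]
contact_force: [0.0, 0.2, 0.0]
opening: 0.353
```

Emit:
servo_tool(rows=[[[-1.4,0.1,0],0,3],[[-1.4,0.2,0],0,3],[[-1.4,0.3,0],0,3],[[-1.4,0.5,0],0,3]])

```text
clock: 5.1
eef_pos: [489.2, -234.4, 53.4]
tcp_rot: [3.137, 0.002, 1.474]
contact_force: [0.7, -1.1, -0.5]
opening: 0.351
```

Emit:
servo_tool(rows=[[[-1.3,0.45,0],0,3],[[-1.2,0.45,0],0,3],[[0,0,0],0,3]])

```text
clock: 5.35
eef_pos: [461.8, -223.9, 52.7]
tcp_rot: [3.141, -0.0, 1.474]
contact_force: [-1.1, 0.7, -0.5]
opening: 0.353
```

```bash
python3 - <<'E'
from h import *
print(r.sense()['eef_pos'],r.sense()['contact_force'])
s=grab('scene','s4');t=grab('top','t4')
crop(s,160,340,140,260,4,'s4c');crop(t,210,340,130,260,5,'t4c')
E
```

```text
[ 461.75363087 -223.92484017   52.66910014] [-1.11287118  0.70334329 -0.47715398]
```

View pics/s4c.png

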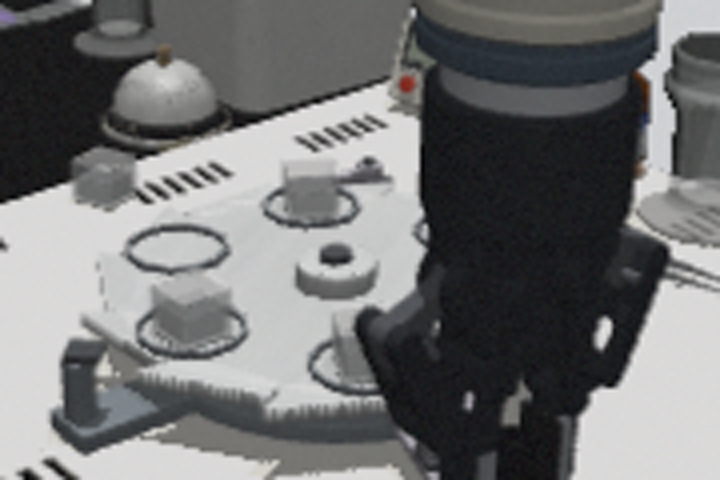

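View pics/t4c.png

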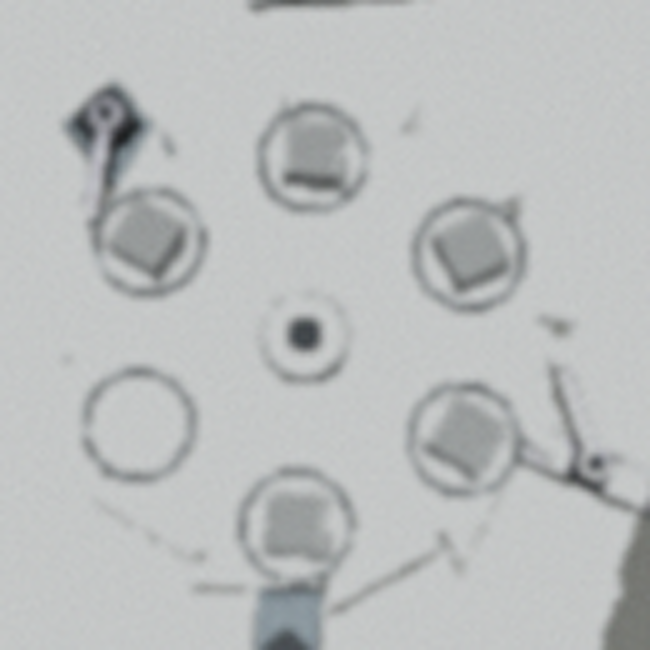

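```bash
python3 - <<'E'
from h import *
t=load('t4');T=lambda x,y:(210+(x+.5)/5-.5,130+(y+.5)/5-.5)
for q in ((140,425),(297,524),(464,438),(468,254),(313,157),(151,242)):
    p=atz(t,*T(*q),38)[:2];d=p-[550.7,-31.1];print(p.round(1),np.degrees(np.arctan2(d[1],d[0])).round(1),np.linalg.norm(d).round(1))
E
```

```text
[512.4  44. ] 117.0 84.3
[467.1 -26.2] 176.6 83.7
[ 504.6 -101.5] -123.2 84.1
[ 588.9 -105.8] -62.9 83.9
[635.8 -35.9] -3.2 85.3
[596.9  39.1] 56.6 84.0
```

Emit:
servo_tool(rows=[[[1.2,-0.4,0],0,3],[[1.4,-0.5,0],0,3],[[1.2,-0.4,0],0,3],[[1.2,-0.35,0],0,3],[[1.2,-0.25,0],0,3]])

```text
clock: 5.87
eef_pos: [524.9, -244.4, 51.8]
tcp_rot: [-3.139, 0.001, 1.475]
contact_force: [-8.5, -3.8, 4.6]
opening: 0.354
```

Emit:
servo_tool(rows=[[[1.2,-0.15,0],0,3],[[1.2,-0.05,0],0,3],[[1.2,0,0],0,3],[[1.2,0.05,0],0,3],[[1.2,0.1,0],0,3]])

```text
clock: 6.28
eef_pos: [584.4, -245.0, 51.4]
tcp_rot: [-3.138, 0.001, 1.475]
contact_force: [-10.8, -5.8, 1.9]
opening: 0.351
```

Emit:
servo_tool(rows=[[[1.0,0.2,0],0,3],[[1.0,0.25,0],0,3],[[0.6,0.2,0],0,3],[[0.3,0.05,0],0,3]])

```text
clock: 6.62
eef_pos: [609.7, -238.2, 50.8]
tcp_rot: [-3.131, 0.002, 1.476]
contact_force: [-28.3, -12.3, 14.5]
opening: 0.351
```

Emit:
servo_tool(rows=[[[-1.4,-0.2,0.1],0,3],[[-1.4,-0.25,0],0,3],[[-1.4,-0.2,0],0,3],[[-1.4,-0.1,0],0,3],[[-1.4,0.0,0],0,3]])

```text
clock: 7.03
eef_pos: [544.7, -245.0, 53.0]
tcp_rot: [3.14, 0.0, 1.474]
contact_force: [0.1, 0.2, 1.0]
opening: 0.349
```

Emit:
servo_tool(rows=[[[-1.4,0.1,0],0,3],[[-1.4,0.2,0],0,3],[[-1.4,0.3,0],0,3],[[-1.4,0.5,0],0,3]])

```text
clock: 7.37
eef_pos: [489.5, -234.5, 53.3]
tcp_rot: [3.138, 0.001, 1.474]
contact_force: [2.1, -1.7, -0.8]
opening: 0.348
```

Emit:
servo_tool(rows=[[[-1.3,0.45,0],0,3],[[-1.2,0.45,0],0,3],[[0,0,0],0,3]])

```text
clock: 7.62
eef_pos: [462.0, -224.0, 52.7]
tcp_rot: [-3.141, -0.0, 1.474]
contact_force: [-0.1, 0.2, -0.4]
opening: 0.35
```

```bash
python3 - <<'E'
from h import *
print(r.sense()['eef_pos'],r.sense()['contact_force'])
s=grab('scene','s5');t=grab('top','t5')
crop(t,210,340,130,260,5,'t5c')
E
```

```text
[ 461.98774412 -224.00017037   52.68327246] [-0.06423185  0.18179449 -0.38962411]
```

View pics/t5c.png

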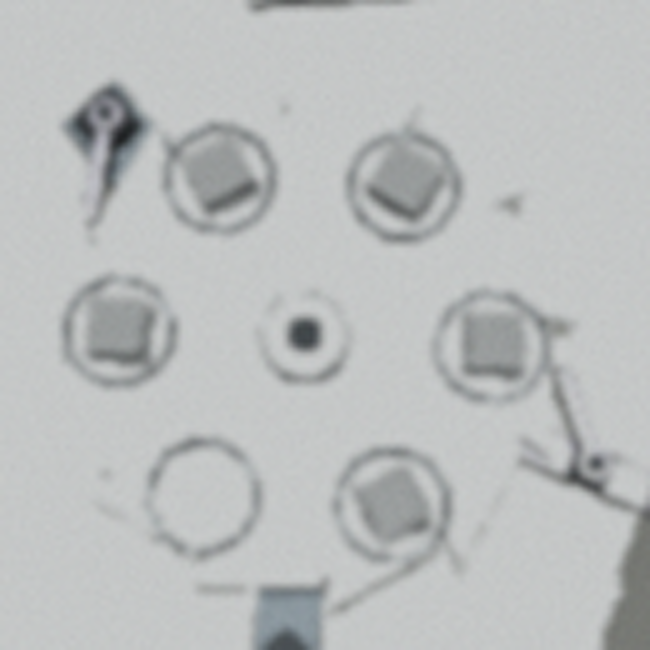

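One tooth on; the empty pocket is now at crop (204,497), one stroke short. Same stroke again.

Emit:
servo_tool(rows=[[[1.2,-0.4,0],0,3],[[1.4,-0.5,0],0,3],[[1.2,-0.4,0],0,3],[[1.2,-0.35,0],0,3],[[1.2,-0.25,0],0,3]])

```text
clock: 8.13
eef_pos: [525.0, -244.4, 52.3]
tcp_rot: [-3.139, 0.001, 1.475]
contact_force: [-8.2, -3.7, 4.2]
opening: 0.349
```

Emit:
servo_tool(rows=[[[1.2,-0.15,0],0,3],[[1.2,-0.05,0],0,3],[[1.2,0,0],0,3],[[1.2,0.05,0],0,3],[[1.2,0.1,0],0,3]])

```text
clock: 8.55
eef_pos: [584.4, -245.0, 51.9]
tcp_rot: [-3.138, 0.001, 1.475]
contact_force: [-9.7, -5.5, 1.8]
opening: 0.349
```

Emit:
servo_tool(rows=[[[1.0,0.2,0],0,3],[[1.0,0.25,0],0,3],[[0.6,0.2,0],0,3],[[0.3,0.05,0],0,3]])

```text
clock: 8.88
eef_pos: [609.8, -238.2, 51.3]
tcp_rot: [-3.13, 0.002, 1.476]
contact_force: [-29.9, -13.0, 12.9]
opening: 0.35
```

Emit:
servo_tool(rows=[[[-1.4,-0.2,0.1],0,3],[[-1.4,-0.25,0],0,3],[[-1.4,-0.2,0],0,3],[[-1.4,-0.1,0],0,3],[[-1.4,0.0,0],0,3]])

```text
clock: 9.3
eef_pos: [544.9, -245.1, 53.5]
tcp_rot: [3.14, 0.0, 1.474]
contact_force: [-0.7, -0.2, 0.3]
opening: 0.349
```

Emit:
servo_tool(rows=[[[-1.4,0.1,0],0,3],[[-1.4,0.2,0],0,3],[[-1.4,0.3,0],0,3],[[-1.4,0.5,0],0,3]])

```text
clock: 9.63
eef_pos: [489.7, -234.6, 53.9]
tcp_rot: [3.139, 0.001, 1.474]
contact_force: [2.2, -1.1, 0.6]
opening: 0.352
```

Emit:
servo_tool(rows=[[[-1.3,0.45,0],0,3],[[-1.2,0.45,0],0,3],[[0,0,0],0,3],[[0,0,0],0,4],[[0,0,0],0,4]])

```text
clock: 10.05
eef_pos: [464.8, -225.2, 53.7]
tcp_rot: [3.139, 0.001, 1.474]
contact_force: [0.1, 0.6, -0.1]
opening: 0.469
```

```bash
python3 - <<'E'
from h import *
print(r.sense()['eef_pos'],r.sense()['contact_force'])
s=grab('scene','s6');t=grab('top','t6')
crop(t,210,340,130,260,5,'t6c')
E
```

```text
[ 464.814376   -225.20836018   53.74315567] [ 0.08210096  0.57573511 -0.1077516 ]
```

View pics/t6c.png

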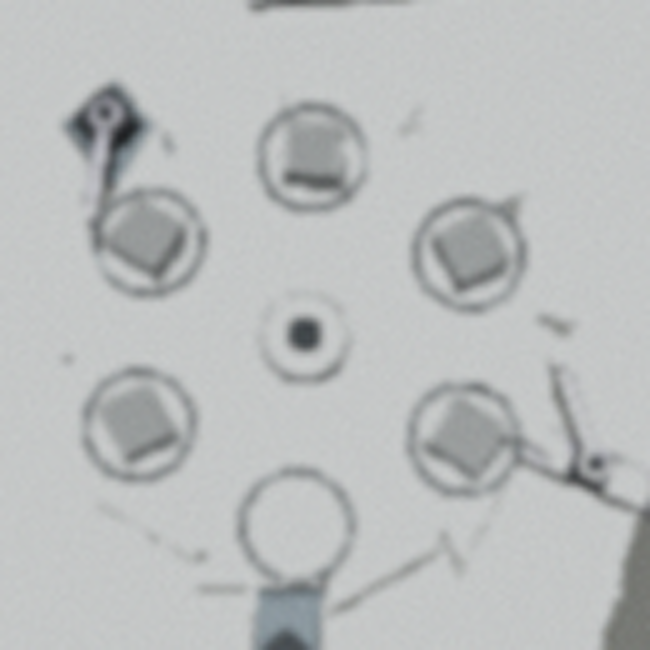

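Emit:
servo_tool(rows=[[[0,0,3],0,4],[[0,0,4],0,4],[[0,0,4],0,6],[[0,0,2],0,6]])

```text
clock: 10.48
eef_pos: [465.1, -225.4, 187.7]
tcp_rot: [3.137, 0.002, 1.474]
contact_force: [1.3, 0.2, 1.2]
opening: 0.7
```

```bash
python3 - <<'E'
from h import *
print(r.sense()['eef_pos'],r.sense()['tcp_rot'])
s=grab('scene','s7');t=grab('top','t7')
crop(t,165,195,180,210,20,'tb7');crop(s,165,215,165,205,16,'sb7');crop(s,170,230,190,270,10,'sp7')
crop(t,240,300,210,270,10,'tp7')
for tag in ('top0','t4','t5','t6','t7'):
    f=load(tag);P=[]
    for v in range(182,208):
        for u in range(166,195):
            p=dep(f,u,v)
            if 18<p[2]<32: P.append(p)
    P=np.array(P);print(tag,len(P),P.mean(0).round(1),cv2.minAreaRect(P[:,:2].astype(np.float32)))
E
```

```text
[ 465.13204783 -225.39173333  187.73658934] [3.13671185e+00 1.82133432e-03 1.47398770e+00]
top0 143 [568.1 185.3  23. ] ((568.4144897460938, 185.50856018066406), (28.088003158569336, 27.910171508789062), 18.25170135498047)
t4 142 [568.2 185.1  23.4] ((568.2833251953125, 185.46958923339844), (27.467477798461914, 27.204408645629883), 16.64375877380371)
t5 143 [568.1 185.2  23.2] ((568.4285278320312, 185.27972412109375), (27.34980583190918, 27.750497817993164), 17.269105911254883)
t6 143 [568.2 185.2  23.1] ((568.298095703125, 185.2373504638672), (27.071138381958008, 27.739543914794922), 18.409879684448242)
t7 142 [568.2 185.1  23.5] ((568.4038696289062, 185.42630004882812), (27.4489688873291, 27.755067825317383), 15.948872566223145)
```

View pics/tb7.png

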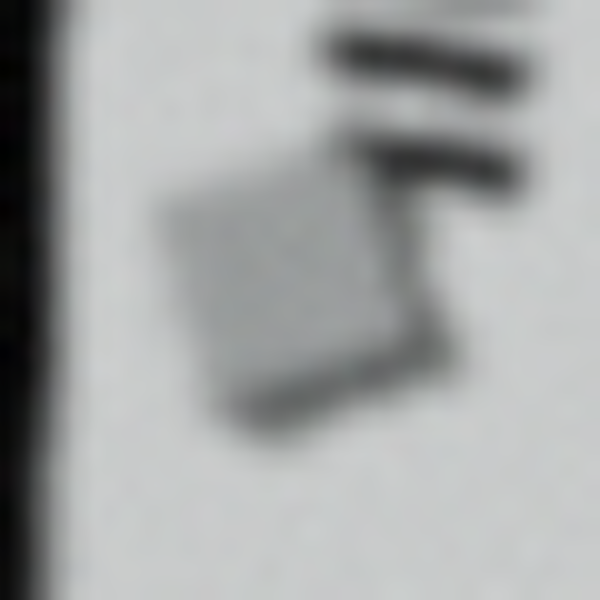

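View pics/sp7.png

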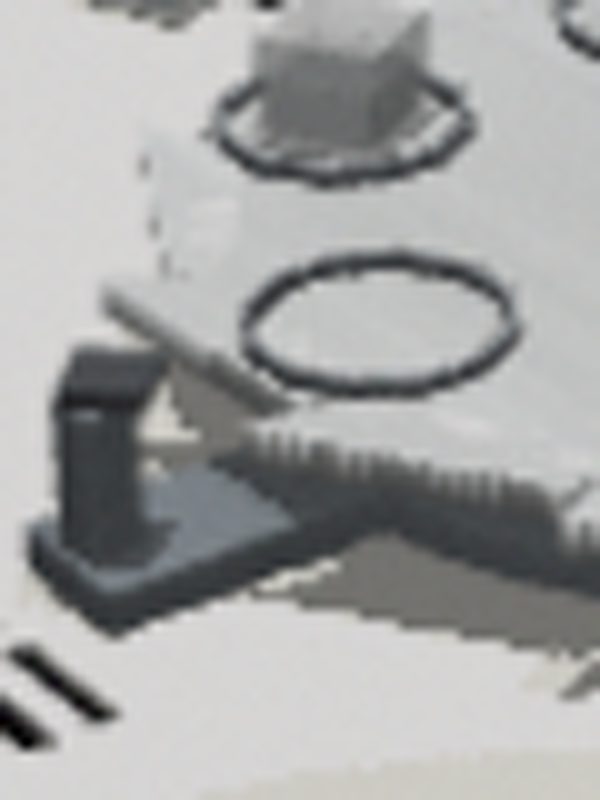

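View pics/tp7.png

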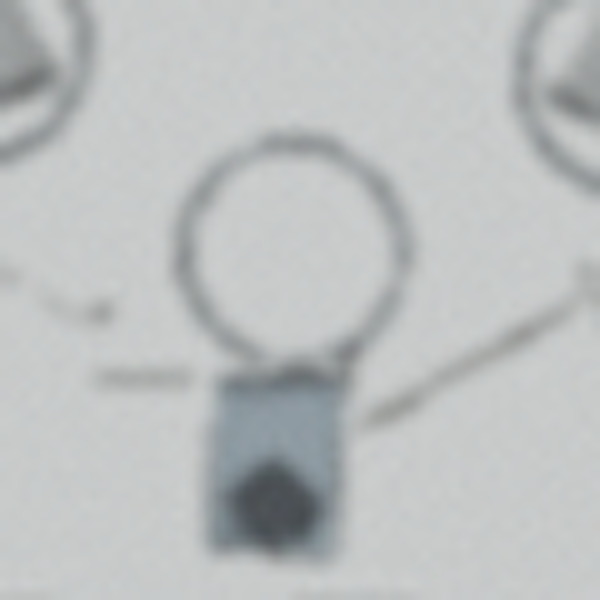

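Emit:
servo_tool(rows=[[[0.85,3.4,0],-0.1,6],[[0.85,3.4,0],-0.1,6],[[0.85,3.4,0],-0.1,6],[[0.85,3.4,0],-0.1,6],[[0.85,3.4,0],-0.1,6]])

```text
clock: 11.0
eef_pos: [505.5, -52.8, 182.4]
tcp_rot: [-3.141, 0.0, 0.969]
contact_force: [0.2, 0.1, 0.2]
opening: 0.701
```

Emit:
servo_tool(rows=[[[0.85,3.4,0],-0.1,6],[[0.85,3.4,0],-0.1,6],[[0.85,3.4,0],-0.1,6],[[0.85,3.4,0],-0.1,6],[[0.85,3.4,0],-0.1,6]])

```text
clock: 11.42
eef_pos: [547.9, 117.6, 182.2]
tcp_rot: [-3.141, 0.001, 0.469]
contact_force: [1.0, -0.8, -0.4]
opening: 0.7
```

Emit:
servo_tool(rows=[[[0.85,3.4,0],-0.1,6],[[0.85,3.4,0],-0.055,6],[[0,0,-2],0,6],[[0,0,-2],0,6],[[0,0,0],0,6]])

```text
clock: 11.83
eef_pos: [562.4, 183.7, 138.7]
tcp_rot: [-3.142, 0.007, 0.32]
contact_force: [-0.4, 0.0, -1.0]
opening: 0.704
```

```bash
python3 - <<'E'
from h import *
t=load('t7');s=load('s7')
a=(240+(293.5)/10-.5,210+(248.5)/10-.5);b=(170+382.5/10-.5,190+323.5/10-.5)
print(tri(t,a,s,b),atz(t,*a,38),atz(s,*b,38))
print(r.sense()['eef_pos'],r.sense()['tcp_rot'])
E
```

```text
(array([467.1367183 , -25.72903533,  36.95494376]), np.float64(0.3822589788977572)) [467.21443786 -25.85048095  38.        ] [465.79999455 -27.15518521  38.        ]
[562.42839256 183.74881033 138.71027473] [-3.14158509  0.00677347  0.3202738 ]
```

Emit:
servo_tool(rows=[[[0.5,0.05,-3],0,6],[[0,0,-3],0,6],[[0,0,-1.5],0,6],[[0,0,0],0,6]])

```text
clock: 12.17
eef_pos: [567.6, 183.0, 64.9]
tcp_rot: [-3.142, 0.006, 0.318]
contact_force: [-0.1, -0.0, -0.9]
opening: 0.703
```

```bash
python3 - <<'E'
from h import *
print(r.sense()['eef_pos'],r.sense()['tcp_rot'])
s=grab('scene','s8');crop(s,140,260,120,220,6,'s8c')
E
```

```text
[567.59002525 183.00720461  64.88432757] [-3.1415485   0.0063405   0.31823843]
```

View pics/s8c.png

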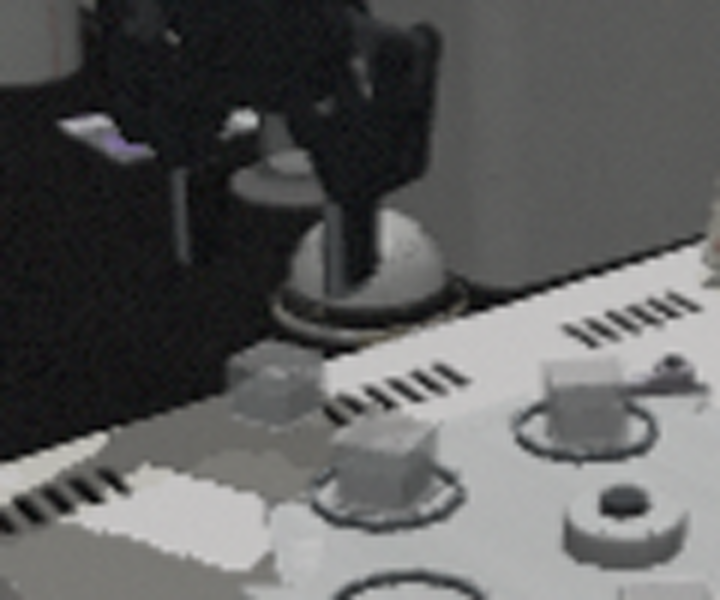

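Emit:
servo_tool(rows=[[[0,0.1,-2],0,6],[[0,0,-1.5],0,6],[[0,0,-0.95],0,6],[[0,0,0],0,6]])

```text
clock: 12.55
eef_pos: [569.5, 184.8, 23.3]
tcp_rot: [3.142, 0.001, 0.319]
contact_force: [-0.9, 0.4, -0.1]
opening: 0.7
```

Emit:
servo_tool(rows=[[[0,0,0],0,3.4],[[0,0,0],0,3.2],[[0,0,0],0,2.2],[[0,0,0],0,2.2],[[0,0,0],0,2.2]], squeeze=25)

```text
clock: 12.97
eef_pos: [570.8, 185.4, 25.3]
tcp_rot: [3.142, -0.002, 0.319]
contact_force: [-0.7, -0.5, 6.8]
opening: 0.303
```

```bash
python3 - <<'E'
from h import *
print(r.sense()['eef_pos'],r.sense()['tcp_rot'],r.sense()['opening']*85)
s=grab('scene','s9');crop(s,140,260,120,220,6,'s9c')
E
```

```text
[570.78102386 185.39135993  25.2505168 ] [ 3.14151946e+00 -2.19003054e-03  3.18857588e-01] 25.787601131774192
```

View pics/s9c.png

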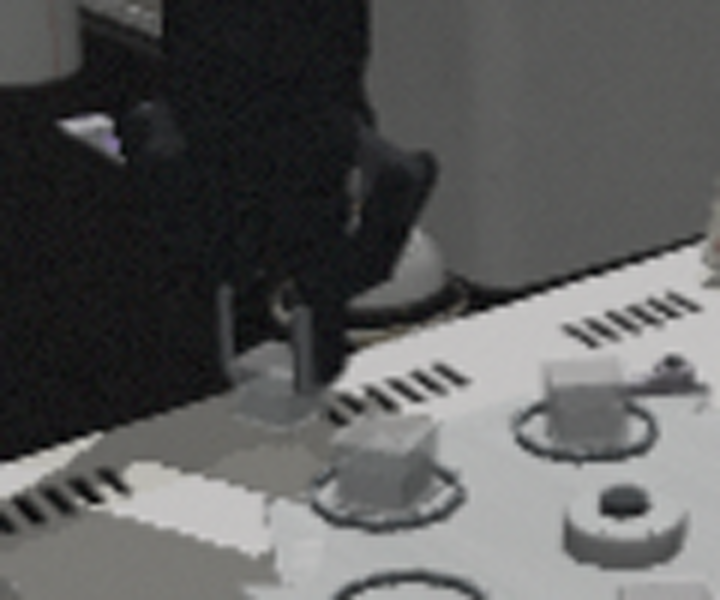

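Emit:
servo_tool(rows=[[[0,0,0],0,2.2],[[0,0,1],0,2.2],[[0,0,2],0,2.2],[[0,0,3],0,2.2],[[0,0,3],0,2.2]])

```text
clock: 13.43
eef_pos: [569.1, 184.9, 115.0]
tcp_rot: [-3.142, 0.002, 0.319]
contact_force: [0.8, 0.5, -0.6]
opening: 0.309
```

```bash
python3 - <<'E'
from h import *
print(r.sense()['eef_pos'],r.sense()['tcp_rot'],r.sense()['opening']*85)
s=grab('scene','s10');crop(s,140,260,100,220,6,'s10c')
E
```

```text
[569.07259787 184.9132019  114.96068239] [-3.14154746e+00  1.62022391e-03  3.18858789e-01] 26.243194485523432
```

View pics/s10c.png

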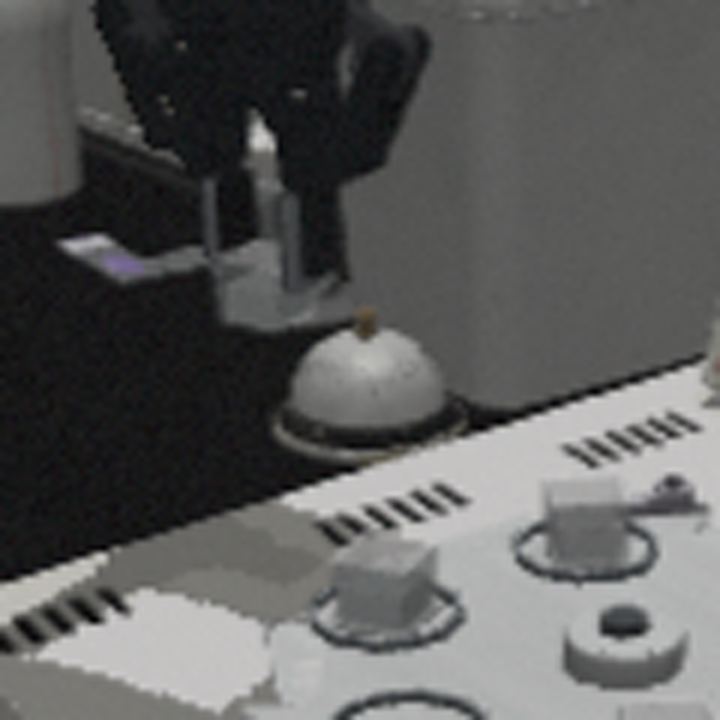

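Emit:
servo_tool(rows=[[[-1.6,-3.4,0],-0.08,2.2],[[-1.8,-3.6,0],-0.1,2.2],[[-1.8,-3.6,0],-0.1,2.2],[[-1.8,-3.6,0],-0.1,2.2],[[-1.6,-3.5,0],0,2.2]])

```text
clock: 13.9
eef_pos: [482.5, 6.8, 114.5]
tcp_rot: [-3.142, -0.001, -0.067]
contact_force: [1.2, -0.9, -0.4]
opening: 0.308
```

Emit:
servo_tool(rows=[[[-1.6,-3.4,0],0,2.2],[[0,0,0],0,2.2],[[0,0,0],0,2.2]])

```text
clock: 14.15
eef_pos: [467.2, -27.4, 114.5]
tcp_rot: [-3.142, -0.001, -0.065]
contact_force: [1.4, 0.2, -0.2]
opening: 0.307
```

```bash
python3 - <<'E'
from h import *
print(r.sense()['eef_pos'],r.sense()['tcp_rot'],r.sense()['opening']*85)
s=grab('scene','s11');crop(s,150,270,140,260,6,'s11c')
t=grab('top','t11');crop(t,220,320,180,280,6,'t11c')
E
```

```text
[467.23839678 -27.38386589 114.54924438] [-3.14158359e+00 -6.74996867e-04 -6.45952743e-02] 26.08616843783556
```

View pics/s11c.png

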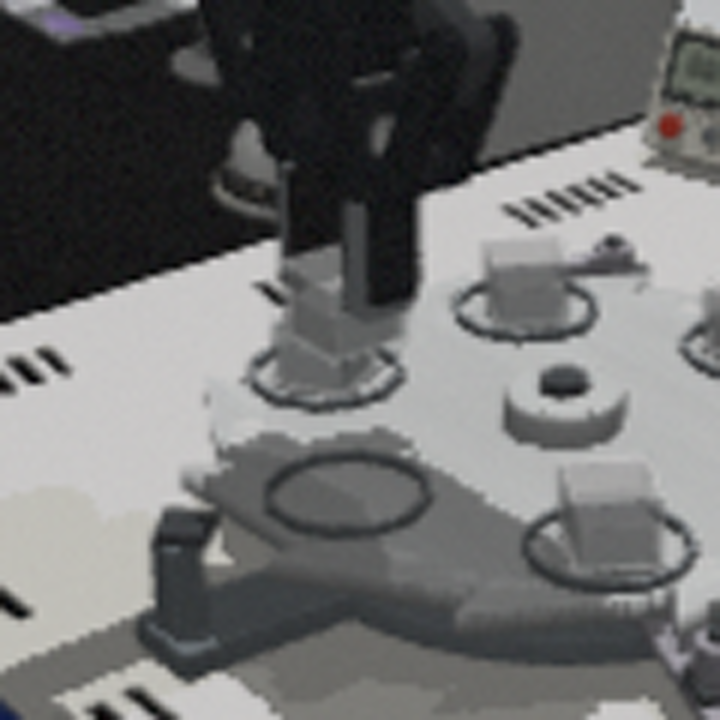

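View pics/t11c.png

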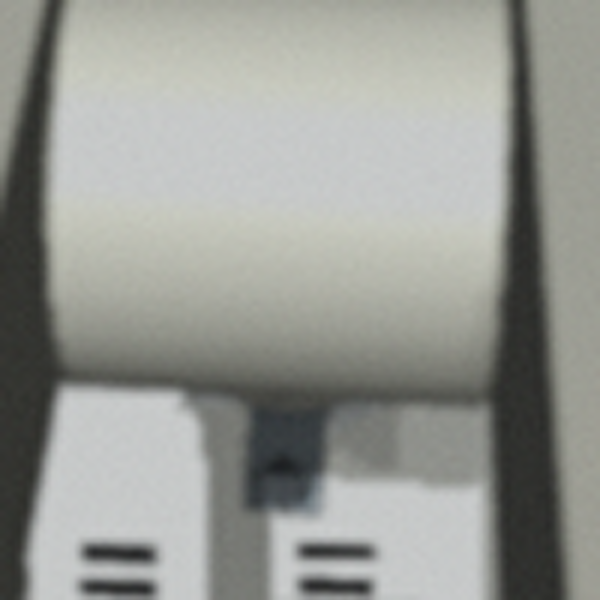

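Emit:
servo_tool(rows=[[[0.1,0.1,-1.5],0,2.2],[[0,0,-1.5],0,2.2],[[0,0,-1],0,2.2],[[0,0,0],0,2.2],[[0,0,0],0,2.2]])

```text
clock: 14.67
eef_pos: [468.8, -24.1, 73.5]
tcp_rot: [-3.142, 0.001, -0.06]
contact_force: [-0.3, 0.1, -0.4]
opening: 0.313
```

```bash
python3 - <<'E'
from h import *
p=r.sense()['eef_pos'];print(p,r.sense()['tcp_rot'])
s=grab('scene','s12');crop(s,185,235,195,245,14,'s12c')
for dx in(0,-2):
  c=p+[dx,0,-25];
  yaw=r.sense()['tcp_rot'][2];X=np.array([np.cos(yaw),np.sin(yaw),0])*14;Y=np.array([-X[1],X[0],0])
  for z in (0,25):
    print(dx,z,[tuple(((np.array(proj(s,c+a*X+b*Y+[0,0,z]))-[185,195]+.5)*14-.5).round(0)) for a,b in((-1,-1),(-1,1),(1,1),(1,-1))])
print('pocket',((np.array(proj(s,np.array([467,-26,37])))-[185,195]+.5)*14-.5))
E
```

```text
[468.75766646 -24.13717697  73.502867  ] [-3.14154340e+00  1.30610050e-03 -5.99303848e-02]
0 0 [(np.float64(299.0), np.float64(368.0)), (np.float64(177.0), np.float64(287.0)), (np.float64(353.0), np.float64(227.0)), (np.float64(477.0), np.float64(305.0))]
0 25 [(np.float64(294.0), np.float64(193.0)), (np.float64(171.0), np.float64(115.0)), (np.float64(350.0), np.float64(58.0)), (np.float64(475.0), np.float64(133.0))]
-2 0 [(np.float64(287.0), np.float64(373.0)), (np.float64(165.0), np.float64(292.0)), (np.float64(341.0), np.float64(232.0)), (np.float64(465.0), np.float64(310.0))]
-2 25 [(np.float64(282.0), np.float64(198.0)), (np.float64(158.0), np.float64(119.0)), (np.float64(338.0), np.float64(62.0)), (np.float64(463.0), np.float64(137.0))]
pocket [326.91800608 383.04072582]
```

View pics/s12c.png

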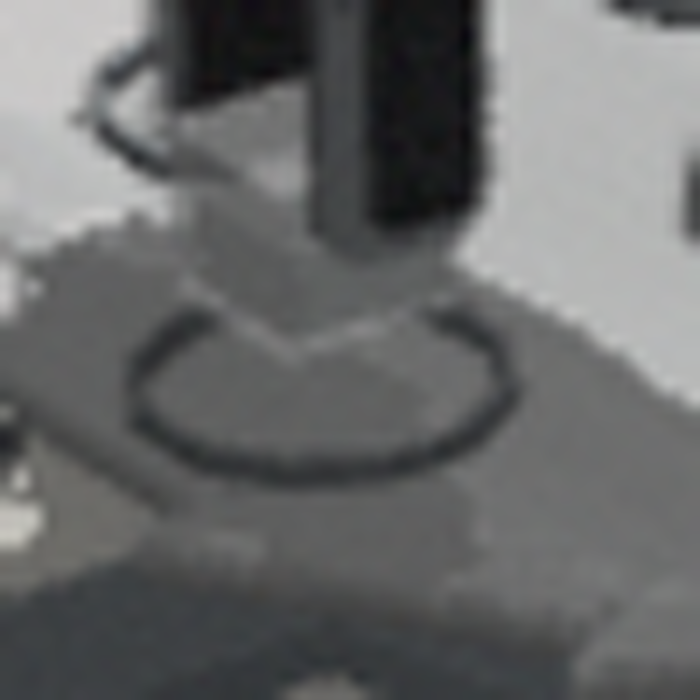

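Emit:
servo_tool(rows=[[[-0.05,-0.15,-0.3],0,2.2],[[0,0,-0.4],0,2.2],[[0,0,-0.3],0,2.2],[[0,0,0],0,2.2],[[0,0,0],0,2.2]])

```text
clock: 15.13
eef_pos: [468.2, -26.4, 63.7]
tcp_rot: [-3.142, 0.0, -0.061]
contact_force: [-0.4, 0.3, -0.5]
opening: 0.308
```

```bash
python3 - <<'E'
from h import *
p=r.sense()['eef_pos'];print(p,r.sense()['tcp_rot'],r.sense()['contact_force'])
s=grab('scene','s13');crop(s,185,235,195,245,14,'s13c')
for dx in(0,-2):
  c=p+[dx,0,-22.5];
  yaw=r.sense()['tcp_rot'][2];X=np.array([np.cos(yaw),np.sin(yaw),0])*14;Y=np.array([-X[1],X[0],0])
  for z in (0,):
    print(dx,z,[tuple(((np.array(proj(s,c+a*X+b*Y+[0,0,z]))-[185,195]+.5)*14-.5).round(0)) for a,b in((-1,-1),(-1,1),(1,1),(1,-1))])
E
```

```text
[468.21195286 -26.44306669  63.73982095] [-3.14156169e+00  2.91150125e-04 -6.14222882e-02] [-0.43820093  0.32615097 -0.49244318]
0 0 [(np.float64(308.0), np.float64(426.0)), (np.float64(186.0), np.float64(343.0)), (np.float64(362.0), np.float64(283.0)), (np.float64(486.0), np.float64(362.0))]
-2 0 [(np.float64(296.0), np.float64(431.0)), (np.float64(174.0), np.float64(348.0)), (np.float64(350.0), np.float64(287.0)), (np.float64(474.0), np.float64(367.0))]
```

View pics/s13c.png

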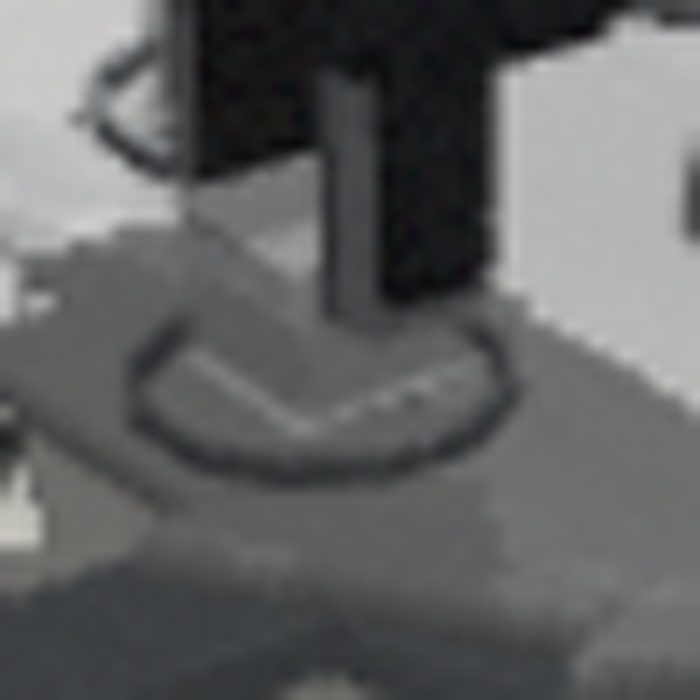

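Emit:
servo_tool(rows=[[[-0.04,0.04,-0.2],0,2.2],[[0,0,-0.2],0,2.2],[[0,0,-0.15],0,2.2],[[0,0,0],0,2.2],[[0,0,0],0,2.2]])

```text
clock: 15.6
eef_pos: [468.0, -26.0, 59.1]
tcp_rot: [3.142, -0.0, -0.061]
contact_force: [-4.2, 0.6, 15.0]
opening: 0.305
```

```bash
python3 - <<'E'
from h import *
p=r.sense()['eef_pos'];print(p,r.sense()['tcp_rot'],r.sense()['contact_force'])
s=grab('scene','s14');crop(s,185,235,195,245,14,'s14c')
E
```

```text
[467.96261293 -25.98918431  59.07845045] [ 3.14159143e+00 -7.17953660e-05 -6.11732867e-02] [-4.18135502  0.63484073 15.02360881]
```

View pics/s14c.png

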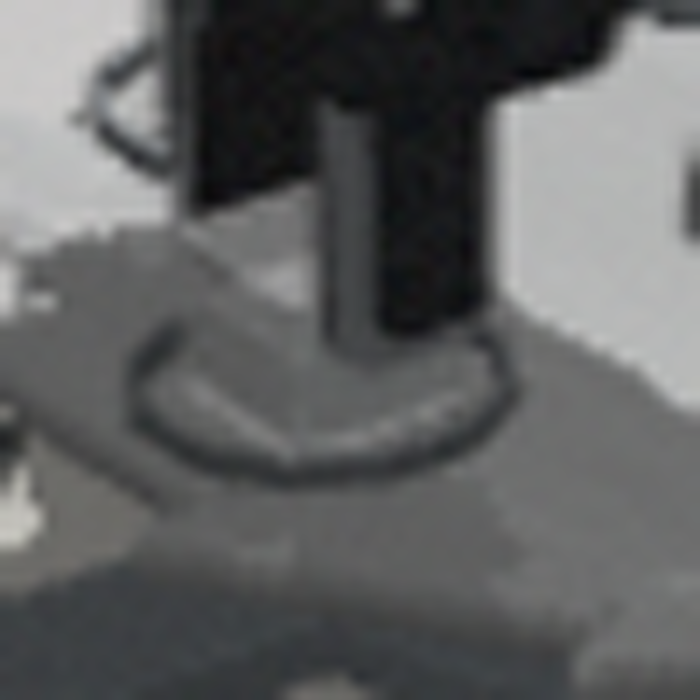

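```bash
python3 - <<'E'
from h import *
s=r.sense();p=s['eef_pos'];print(p,s['contact_force'],s['wrist_torque'])
f=load('s14');C=lambda q:((np.array(proj(f,np.array(q,float)))-[185,195]+.5)*14-.5)
im=cv2.imread('pics/s14c.png');im2=cv2.resize(load('s7')['frame'][195:245,185:235,::-1],None,fx=14,fy=14,interpolation=cv2.INTER_CUBIC)
a=np.linspace(0,2*np.pi,80)
for m in(im,im2):
  for rr,z,col in((23,38,(0,255,0)),(23,34,(255,255,0))):
    P=np.array([C([466.8+rr*np.cos(t),-26+rr*np.sin(t),z]) for t in a]).astype(np.int32)
    cv2.polylines(m,[P],True,col,1)
X=np.array([np.cos(-.061),np.sin(-.061)])*14;Y=np.array([-X[1],X[0]])
for (dx,dy,z,col) in((-1.2,0,36.6,(0,0,255)),(-1.2,0,34,(255,0,255))):
  P=np.array([C(list(p[:2]+[dx,dy]+i*X+j*Y)+[z]) for i,j in((-1,-1),(-1,1),(1,1),(1,-1))]).astype(np.int32);cv2.polylines(im,[P],True,col,1)
cv2.imwrite('pics/ov.png',im);cv2.imwrite('pics/ov7.png',im2)
E
```

```text
[467.9980263  -25.97410252  59.10071877] [-3.73095148  0.68996845 15.67274069] [ 0.04721954  0.68964584 -0.01663273]
```

View pics/ov.png

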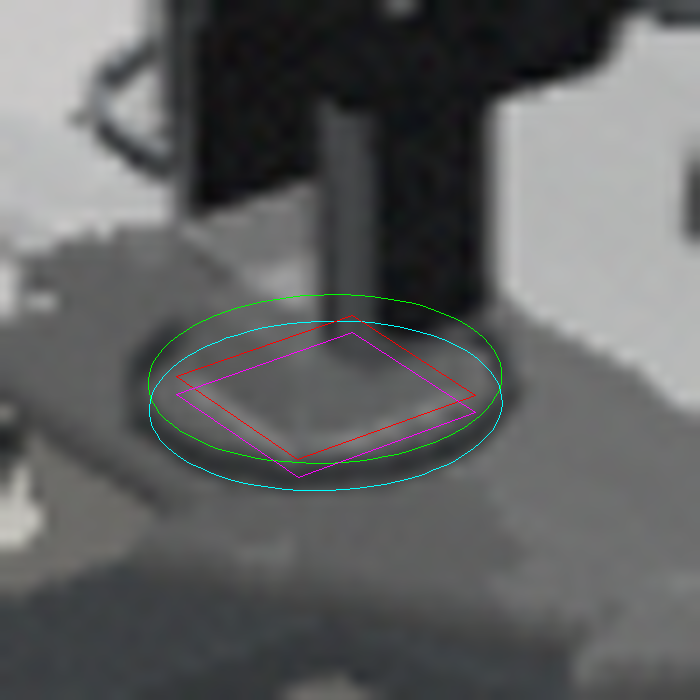

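View pics/ov7.png

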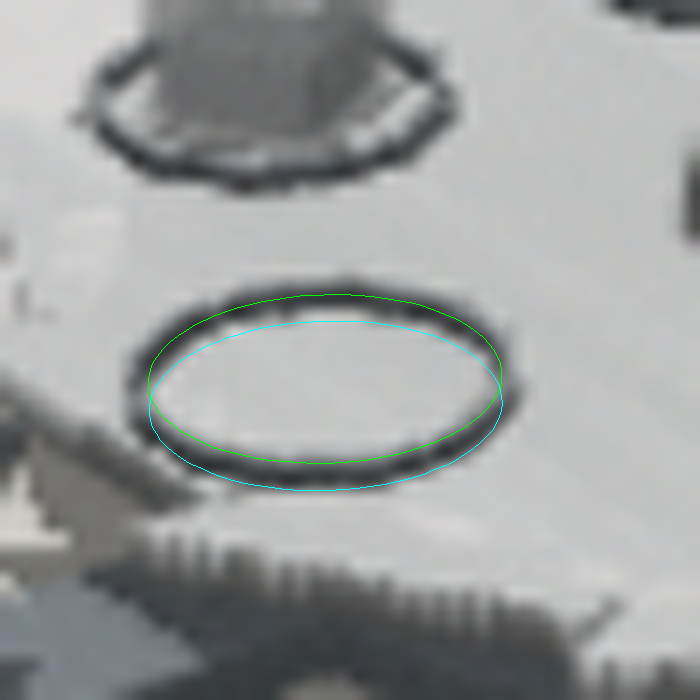

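Emit:
servo_tool(rows=[[[0,0,0.05],0,2.6],[[0,0,0],0,3.0],[[0,0,0],0,3.6],[[0,0,0],0,4.4],[[0,0,0],0,4.4]])

```text
clock: 16.07
eef_pos: [467.9, -26.0, 58.7]
tcp_rot: [-3.142, 0.0, -0.061]
contact_force: [-0.2, -0.1, 0.1]
opening: 0.515
```

Emit:
servo_tool(rows=[[[0,0,0.5],0,4.4],[[0,0,1.5],0,4.4],[[0,0,3],0,4.4],[[0,0,4],0,4.4],[[0,0,4],0,4.4]])

```text
clock: 16.48
eef_pos: [466.9, -25.9, 190.0]
tcp_rot: [-3.142, 0.002, -0.061]
contact_force: [1.5, 0.1, -0.0]
opening: 0.517
```

Emit:
servo_tool(rows=[[[-1,4,2],0,4.4],[[-1,4,1],0,4.4],[[-1,4,0],0,4.4],[[-1,4,0],0,4.4],[[-1,4,0],0,4.4]])

```text
clock: 16.9
eef_pos: [418.3, 171.3, 217.7]
tcp_rot: [-3.141, -0.001, -0.062]
contact_force: [1.0, 0.2, -0.4]
opening: 0.513
```

Emit:
servo_tool(rows=[[[-1,4,0],0,4.4],[[-1,4,0],0,4.4],[[0,0,0],0,4.4]])

```text
clock: 17.15
eef_pos: [397.5, 255.6, 217.5]
tcp_rot: [-3.139, -0.001, -0.057]
contact_force: [-0.1, -0.9, 1.0]
opening: 0.513
```

```bash
python3 - <<'E'
from h import *
p=r.sense()['eef_pos'];print(p,r.sense()['contact_force'])
s=grab('scene','s15');crop(s,165,305,170,300,5,'s15c')
t=grab('top','t15');crop(t,240,300,210,270,10,'t15c');crop(t,210,390,130,270,4,'t15w')
P=[]
for v in range(215,250):
  for u in range(252,290):
    q=dep(t,u,v)
    if 50<q[2]<70:P.append(q)
P=np.array(P);print(len(P),P.mean(0),cv2.minAreaRect(P[:,:2].astype(np.float32)))
A=np.c_[P[:,:2]-P[:,:2].mean(0),np.ones(len(P))];print('tilt',np.linalg.lstsq(A,P[:,2],rcond=None)[0])
E
```

```text
[397.53736453 255.5631746  217.53083025] [-0.09530909 -0.89562616  1.01245202]
166 [466.27857956 -26.29969976  57.77392211] ((466.6556091308594, -26.36798095703125), (26.1967716217041, 26.59471893310547), 89.2340316772461)
tilt [-8.08541170e-03 -2.33363819e-02  5.77739221e+01]
```

View pics/s15c.png

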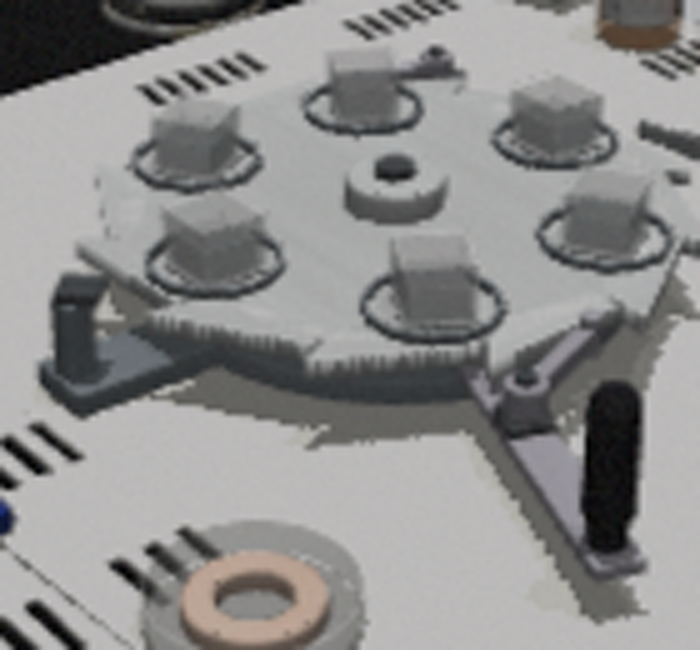

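View pics/t15c.png

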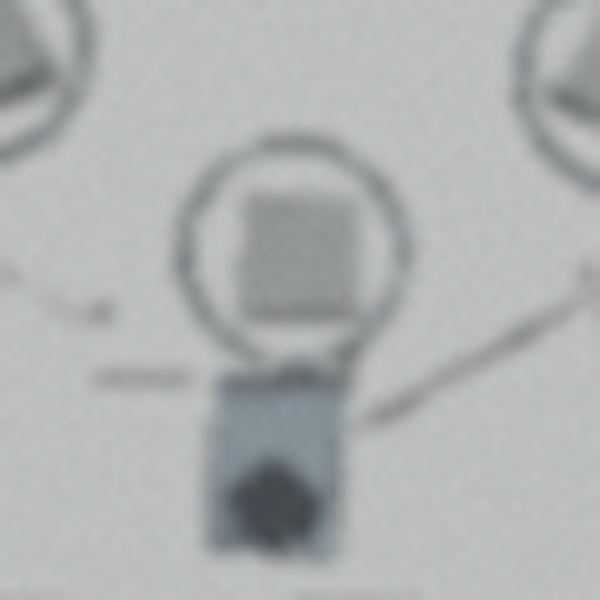

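View pics/t15w.png

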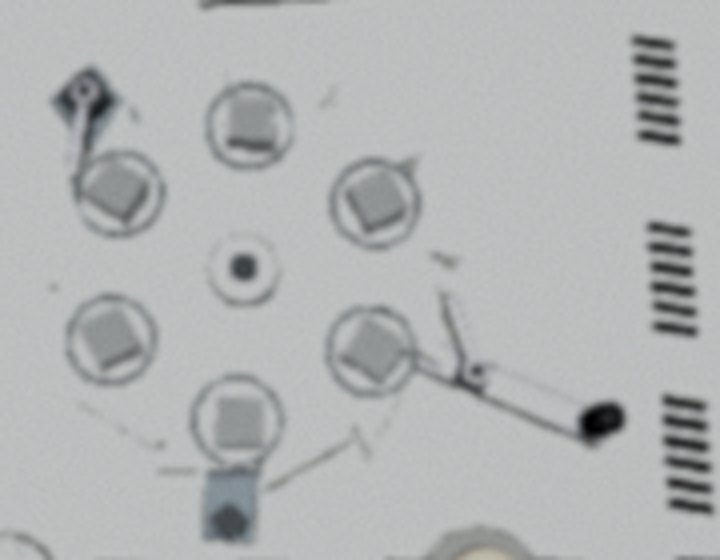

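```bash
python3 - <<'E'
from h import *
t=load('t15')
for x0,y0 in((466.5,-26),(512.4,44),(504.6,-101.5),(588.9,-105.8),(635.8,-35.9),(596.9,39.1)):
  P=[]
  c=proj(t,np.array([x0,y0,55.]))
  for v in range(int(c[1])-9,int(c[1])+10):
    for u in range(int(c[0])-9,int(c[0])+10):
      q=dep(t,u,v)
      if 52<q[2]<65:P.append(q)
  P=np.array(P);A=np.c_[P[:,:2]-P[:,:2].mean(0),np.ones(len(P))];print(P.mean(0).round(1),np.median(P[:,2]).round(1),np.linalg.lstsq(A,P[:,2],rcond=None)[0][:2].round(3))
a,b=load('top0')['frame'].astype(int),t['frame'].astype(int)
for n in('cap',(190,232,258,296)),('dish',(312,350,256,296)),('forceps',(255,315,118,136)):
  k=n[1] if isinstance(n,tuple) else n
  print(n[0] if isinstance(n,tuple) else n, np.abs(a-b)[k[2]:k[3],k[0]:k[1]].max())
print(r.sense()['clock']);r.sign_off()
E
```

```text
[466.3 -26.3  57.8] 57.7 [-0.008 -0.023]
[513.9  46.5  57.4] 57.4 [-0.017  0.013]
[ 505.5 -100.6   57.6] 57.7 [0.015 0.001]
[ 590.3 -105.4   57.7] 57.7 [0.015 0.002]
[636.4 -34.3  57.6] 57.6 [-0.001  0.011]
[598.7  41.1  57.3] 57.5 [0.016 0.009]
cap 71
dish 8
forceps 7
17.25
the job is handed in; nothing more can be done
```

I handed the job in at 17.3 s, with the loose coverslip box standing in the empty pocket at the pointer. No verdict is reported.

**Lever:** I gave it three strokes to the far stop with the knob loosely caged between the fingers. The first moved the disc a partial 17°, and the other two moved it 30° each. After the last stroke the fingers were opened and lifted clear, and later pictures show the lever back at its rest place.

**Box:** I gripped it, carried it over and lowered it until the wrist read about 15 N. I took this as the pocket floor, released there and backed off.

**Last checks from the top camera:**

| Check | Result |
|---|---|
| Pocket centre | (467, -26) mm; the pointer works out at about (466, -25) |
| Box centre | (466.5, -26.3) mm, so about 1 mm from the pocket centre |
| Box top height | 57.8 mm, level with the five fixed boxes (57.3 to 57.7 mm) |
| Box tilt | about 0.02 rad, close to the measuring noise |

**Disagreements and gaps:**
- In the scene camera the held box's underside looked about 2.5 mm higher than the tool height implied. I took this as a viewing or calibration bias, because the final height matches the fixed boxes.
- The picture around the dish and forceps is unchanged from the start.
- The picture around the cap did change. I put that down to the arm or its shadow near that spot and did not check it separately. The gripper never worked near the cap at low height.

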